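# Load the dead-weight tester and open it to the gauge

## Robot

A 6-joint arm with a two-finger parallel gripper is mounted at the origin on the work surface. World frame = base frame: x ahead of the robot, y to its left, z up, the work surface at z = 0. Lengths are in mm, angles in rad, forces in N, time in s.
With the tool pointing down it reaches from about 275 to 750 mm from the base axis. Payload 10.2 kg.
Tool frame: the origin (TCP) lies at the very end of the fingers, on their centre line; the grasp point (between the pads) lies 19 mm behind it (ctrl.hold_point_z is the distance from the TCP to the grasp point, in mm); z points along the fingers, y is the direction in which the jaws open and shut (so a half turn about z gives the same grasp; the last joint's range is limited). The gripper opens to 85 mm and grips with 20 to 120 N. Pads are 22 mm wide; open, the fingers measure 114 mm over their backs; the gripper's body (76 mm by 85 mm) begins 54 mm behind the grasp point. The pads swing forward as they close: fully open they stand 13 mm farther back than shut.
Start: joints at [-1.404, 0.313, 1.498, -0, 1.331, -0.223], TCP at [199.49, -485.628, 231.294] pointing down, gripper open.
Joint ranges: [-2.94, 2.94], [-0.97, 2.17], [0.19, 2.56], [-1.23, 4.37], [0.02, 3.11], [-2.88, 2.88]. Speed limits (rad/s): [2.39, 2.39, 3.01, 3.14, 3.14, 3.14].

## Interface

Orientations are given as a unit quaternion [w, x, y, z].
In Python, from rig import readout, cams, workorder, spotter, ctrl gives the robot as it stands.
- The arm moves only by the tool step_arm, never from a script. Its argument "plan" is text: rows parted by semicolons, each of 5 numbers parted by spaces: the shift along the tool's x, y, z in cm, then the turn about the tool's z in degrees, then the opening in per cent of the stroke, from 0 (shut) to 100 (fully open). In form: x y z twist gripper; .... A call has 1 to 10 rows; each row is the pose to reach, as a shift and turn from the pose commanded when the call began, along the tool's axes at that moment; what a row does not reach only later rows make up. A row lasts 1/10 s, in which the tool goes at most 50 mm and 8.59 degrees, less where a joint would pass 70% of its speed; a pose out of reach is approached as far as the arm can. A call with a gripper value outside its range is refused whole. The fingers move at their own pace and stop on an object; "grip_force" is the grip in N (left out, the last holds). Time passes only in rows, so rows that repeat a pose let the fingers close. It gives the time, the measured TCP pose, the force and the opening at its end, in the units of the state.
- readout.sense(): the state, without advancing time (a new reading comes with each control period).
- cams.capture(name): name is "scene" or "top" or "wrist"; returns (picture, depth): 480x640x3 uint8, red, green, blue; 480x640 float32, mm along the optical axis (not along the pixel's ray), 0 where there is no reading.
- cams.camera_info(name): a dict with "vfov" (degrees; the focal length in pixels is half the picture's height over the tangent of half this angle, whatever the lens; pixels are square), "cx", "cy" (the principal point, pixels), "k1" (the pictures are not rectified: a ray, as slopes to the right and down, at radius r is drawn at 1 + k1 r^2 times it, then the intrinsics apply), "rvec" (rotation vector, rad) and "tvec" (3), from world to camera coordinates, as OpenCV has them. Camera axes: x right, y down, z forward; pixel columns grow to the right and rows downward; lengths in mm; the calibration is good to about 2 mm. A picture is of the moment at which its call begins: read the wrist's pose just before it. camera_info takes no time and is no camera call; for the wrist camera it gives the pose at the moment of the call.
- workorder.finish_job(): hands the job in, once; it reports no verdict.
Trained networks look in the newest picture that a camera, given by its name, has taken for a name from the list of things; names that differ only in an ending like _2 or _b are one class to them, and where a whole thing is asked for, a point or a joint stands for the part that bears it (a point fixed in the world has none). Each returns a list of dicts, best first, with "conf" (0 to 1); they miss things now and then, are a little off and sometimes report something else, mostly with a low value. They report only what shows in the picture. A call takes as long as a camera call.
- spotter.regions_of(camera, target): "pixels" (480x640 bool, what is visible of it) and "extent" ([centre column, centre row, width, height] in pixels, round what is visible of it).
The state is a dict: "time_s": time; "joints": joint angles; "dq": joint speeds; "tau": joint torques, N m; "eef_pos": TCP position; "ee_rot": TCP orientation; "force": force on the tool from outside, world axes, zero at the start; "wrist_torque": the same for the moment, N m; "grip_width": opening from 0.0 (shut) to 1.0 (fully open).
Only numpy, scipy, OpenCV 4.12 (cv2) and the standard library are available. Lean on these libraries where they do the work, as an engineer would, in place of code of your own. Each camera call takes 0.05 s, during which the arm holds its last target. There are 200 camera calls.

## Task

Get the dead-weight gauge tester ready for a check: first clear the brass flange off the mass carrier and the steel fitting out of the way of the cock's lever, and put both in the parts tray. Then lay all the steel masses from the mass board on the carrier as one flat stack, centred on the plate, the largest at the bottom and each next smaller one on top, and only when the stack is complete swing the gauge cock's lever fully open. Leave the glass sight tube and the small jar behind the job where they are.

Things in the scene. Friction and masses are not known exactly. Their poses are not given: they have to be found in the camera images.
- tester: the fixed tester: green casing 300 (x, front to back) x 240 mm (y), flat deck 60 mm above the bench. Origin: bench level under its centre; x level to its back, away from the robot, y to its left. A round gauge stands at x 100 to 138, y -110 to -10, up to 212 mm high; an oil cup (48 mm) at x 100, y 60, 98 mm high; a star handle on a screw at its front, to x -205, y 0 to 100, 70 mm high
- carrier (a point): centre of the top face of the tester's mass carrier: a level round steel plate 120 mm across, 10 mm thick, on a short column over the left front of the casing (x -30, y 50 in the tester's frame), top face 108 mm above the bench, with an engraved ring 80 mm across about its centre. It does not move. Axes as the tester's
- cock_axis (a point): the vertical axis of the nickel gauge cock, at half the thickness of its lever: x 20, y -60 in the tester's frame, 95 mm above the bench and 35 mm above the deck. The cock's body below the lever is 34 mm across at most. Axes as the tester's
- cock_lever (a joint): angle of the cock's flat level lever: 0 = closed, pointing to the tester's right (-y); 1.571 = open, pointing to its front (-x); hard stops at both. Opening turns it clockwise seen from above. Bar 12 mm wide, 8 mm thick, reaching 92 mm from the axis, 31 mm clear above the deck. It needs about 2 N at its end and stays where left; push it on its edge or pinch it from above
- lever_end (a point): middle of the lever near its free end, 80 mm from the cock's axis, at half its thickness; its -y axis points outwards along the lever, z up
- parts_tray_in (a point): centre of the inner floor of the parts tray, an open aluminium tray 250 x 170 mm outside, walls 4 mm thick, rim 28 mm above the bench, standing beside the tester on the left or the right; floor 4 mm above the bench; x axis along its 250 mm side, z up. It does not move
- flange_mid (a point): centre (half-way up) of the loose cast brass gauge flange: a disc 64 mm across and 10 mm thick with a round hub 32 mm across on top, 34 mm tall in all, 0.4 kg, standing hub up on the mass carrier at the start; z up the hub
- fitting_mid (a point): centre (half-way up) of the loose steel compression fitting: two hexagon nuts about 26 mm across with a slimmer body between, 46 mm tall, 0.13 kg, standing on end on the tester's deck in the path of the cock's lever at the start; z along it
- mass_a_mid (a point): centre (half-way up) of the largest of the loose steel masses: a flat plain disc 68 mm across and 16 mm thick, about 0.46 kg, at the start lying on the mass board; z along its axis. May be absent
- mass_b_mid (a point): centre (half-way up) of the second largest of the loose steel masses: a flat plain disc 60 mm across and 14 mm thick, about 0.31 kg, at the start lying on the mass board; z along its axis. May be absent
- mass_c_mid (a point): centre (half-way up) of the middle of the loose steel masses: a flat plain disc 52 mm across and 12 mm thick, about 0.20 kg, at the start lying on the mass board; z along its axis. May be absent
- mass_d_mid (a point): centre (half-way up) of the second smallest of the loose steel masses: a flat plain disc 44 mm across and 12 mm thick, about 0.14 kg, at the start lying on the mass board; z along its axis. May be absent
- mass_e_mid (a point): centre (half-way up) of the smallest of the loose steel masses: a flat plain disc 36 mm across and 12 mm thick, about 0.10 kg, at the start lying on the mass board; z along its axis. May be absent
- mass_board: the mass board, plain wood, 250 x 220 mm, top 12 mm above the bench, left or right of the tester, on the side away from the tray: origin at the centre of its underside; x along its 250 mm side. It does not move
- sight_tube: bystander: blue glass sight tube with brass ends, 190 mm long, lying in a low wooden cradle, 40 mm tall, behind the work on the right; origin under its middle
- olive_jar: bystander: small glass jar with steel lid, 48 mm across, 55 mm tall, back left; origin under it

How it is judged (in metres and radians):
On the way, in this order (a step that is already met when the one before it is completed fails the run):
1. the flange and the fitting are both in the parts tray (x of flange_mid in the frame of parts_tray_in between -0.12 and 0.12 m and y of flange_mid in the frame of parts_tray_in between -0.08 and 0.08 m and height (world z) of each of flange_mid, fitting_mid below 0.045 m and x of fitting_mid in the frame of parts_tray_in between -0.12 and 0.12 m and y of fitting_mid in the frame of parts_tray_in between -0.08 and 0.08 m), for 0.2 s.
2. all the masses present lie on the carrier in a centred stack, largest lowest (horizontal distance between each of mass_a_mid, mass_b_mid, mass_c_mid, mass_d_mid, mass_e_mid and carrier below 0.007 m and angle between the z axis of each of mass_a_mid, mass_b_mid, mass_c_mid, mass_d_mid, mass_e_mid and the z axis of carrier, either way round below 0.06 rad and z of mass_a_mid in the frame of carrier between 0.004 and 0.075 m and ((angle between mass_a_mid's own z axis and vertical below 1 rad and z of mass_b_mid in the frame of mass_a_mid above 0.008 m) or (angle between mass_a_mid's own z axis and vertical above 2 rad and z of mass_b_mid in the frame of mass_a_mid below -0.008 m)) and ((angle between mass_a_mid's own z axis and vertical below 1 rad and z of mass_c_mid in the frame of mass_a_mid above 0.008 m) or (angle between mass_a_mid's own z axis and vertical above 2 rad and z of mass_c_mid in the frame of mass_a_mid below -0.008 m)) and ((angle between mass_a_mid's own z axis and vertical below 1 rad and z of mass_d_mid in the frame of mass_a_mid above 0.008 m) or (angle between mass_a_mid's own z axis and vertical above 2 rad and z of mass_d_mid in the frame of mass_a_mid below -0.008 m)) and ((angle between mass_a_mid's own z axis and vertical below 1 rad and z of mass_e_mid in the frame of mass_a_mid above 0.008 m) or (angle between mass_a_mid's own z axis and vertical above 2 rad and z of mass_e_mid in the frame of mass_a_mid below -0.008 m)) and z of mass_b_mid in the frame of carrier between 0.004 and 0.075 m and ((angle between mass_b_mid's own z axis and vertical below 1 rad and z of mass_c_mid in the frame of mass_b_mid above 0.008 m) or (angle between mass_b_mid's own z axis and vertical above 2 rad and z of mass_c_mid in the frame of mass_b_mid below -0.008 m)) and ((angle between mass_b_mid's own z axis and vertical below 1 rad and z of mass_d_mid in the frame of mass_b_mid above 0.008 m) or (angle between mass_b_mid's own z axis and vertical above 2 rad and z of mass_d_mid in the frame of mass_b_mid below -0.008 m)) and ((angle between mass_b_mid's own z axis and vertical below 1 rad and z of mass_e_mid in the frame of mass_b_mid above 0.008 m) or (angle between mass_b_mid's own z axis and vertical above 2 rad and z of mass_e_mid in the frame of mass_b_mid below -0.008 m)) and z of mass_c_mid in the frame of carrier between 0.004 and 0.075 m and ((angle between mass_c_mid's own z axis and vertical below 1 rad and z of mass_d_mid in the frame of mass_c_mid above 0.008 m) or (angle between mass_c_mid's own z axis and vertical above 2 rad and z of mass_d_mid in the frame of mass_c_mid below -0.008 m)) and ((angle between mass_c_mid's own z axis and vertical below 1 rad and z of mass_e_mid in the frame of mass_c_mid above 0.008 m) or (angle between mass_c_mid's own z axis and vertical above 2 rad and z of mass_e_mid in the frame of mass_c_mid below -0.008 m)) and z of mass_d_mid in the frame of carrier between 0.004 and 0.075 m and ((angle between mass_d_mid's own z axis and vertical below 1 rad and z of mass_e_mid in the frame of mass_d_mid above 0.008 m) or (angle between mass_d_mid's own z axis and vertical above 2 rad and z of mass_e_mid in the frame of mass_d_mid below -0.008 m)) and z of mass_e_mid in the frame of carrier between 0.004 and 0.075 m), for 0.4 s.
3. the gauge cock's lever is fully open (value of joint cock_lever above 1.4 rad), for 0.2 s.
At the end, for the whole second after the job is handed in: The flange and the fitting lie in the parts tray; every mass present lies flat (within 0.06 rad) on the carrier in one stack, each within 7 mm of the carrier's centre, every smaller mass above every larger one, at rest; the lever is past 1.4 rad (of 1.571) (all of step 1 and all of step 2 and value of joint cock_lever above 1.4 rad); the robot touches nothing.
It fails at once if a bystander is moved by more than 40 mm (distance of any of sight_tube, olive_jar from where it was at the start of the episode above 0.04 m).
Of mass_a, mass_b, mass_c, mass_d, mass_e only 3 to 4 are there at a start; the rules pass over those that are not, and their reading is None.
At some moment in a run one of mass_a, mass_b, flange may be knocked a few centimetres aside while the robot is not near it.
Once in a run the grip may slacken for a moment while it holds something.
It also fails if it takes over 210 s, if anything falls off the work surface, if the arm or the gripper's body presses on something with over 40 N, if the wrist force passes 120 N, or if a joint passes its speed limit or range.

## Working session

There is one attempt and no reset: what is moved stays moved. The work goes in short steps, Python scripts to look and compute and a tool call to move; the robot and the scene stay as the last step left them, time stands still between calls to the robot, and variables do not carry over. Pictures are saved under pics/ and viewed, about 12 in all and at most 16, crops included, and the job is handed in when it is done.

Besides the shell and the picture viewer there is one more tool, called after "Call:" as name(argument=value, ...) on one line, values as JSON. step_arm: Moves the arm, as the interface text tells. Its arguments: {"type":"object","properties":{"plan":{"type":"string"},"grip_force":{"type":"number"}},"required":["plan"]}

```bash
mkdir -p pics; ls; cat > h.py <<'E'
import numpy as np, cv2
from scipy.spatial.transform import Rotation as R
from rig import readout, cams, workorder, spotter, ctrl
def K(i):
    f=240/np.tan(np.radians(i['vfov'])/2); return np.array([[f,0,i['cx']],[0,f,i['cy']],[0,0,1.]])
def cap(n,save=None):
    i=cams.camera_info(n); p,d=cams.capture(n)
    if save: cv2.imwrite(f'pics/{save}.png',p[:,:,::-1])
    return p,d,i
def rays(i,uv):
    # k1 is polynomial on slopes, same as OpenCV
    return cv2.undistortPoints(np.float64(uv).reshape(-1,1,2),K(i),np.array([i['k1'],0,0,0.])).reshape(-1,2)
def cloud(i,uv,dep):
    s=rays(i,uv); dep=np.float64(dep).reshape(-1,1); pc=np.c_[s,np.ones(len(s))]*dep
    Rm=cv2.Rodrigues(np.float64(i['rvec']))[0]
    return (pc-np.ravel(i['tvec']))@Rm
def onplane(i,uv,z):
    s=rays(i,uv); Rm=cv2.Rodrigues(np.float64(i['rvec']))[0]
    d=np.c_[s,np.ones(len(s))]@Rm; c=-Rm.T@np.ravel(i['tvec'])
    return c+d*((z-c[2])/d[:,2])[:,None]
def proj(i,P):
    return cv2.projectPoints(np.float64(P).reshape(-1,1,3),np.float64(i['rvec']),np.float64(i['tvec']),K(i),np.array([i['k1'],0,0,0.]))[0].reshape(-1,2)
def maskcloud(m,d,i):
    v,u=np.nonzero(m&(d>0)); return cloud(i,np.c_[u,v],d[v,u])
E
python3 - <<'E'
from h import *
for n in ('top','scene','wrist'):
    p,d,i=cap(n,n+'0'); print(n,i)
    if n=='wrist': continue
    for t in ['tester','flange_mid','fitting_mid','mass_a_mid','mass_b_mid','mass_c_mid','mass_d_mid','mass_e_mid','mass_board','sight_tube','olive_jar','cock_lever','parts_tray_in']:
        try: r=spotter.regions_of(n,t)
        except Exception as e: print(t,e); continue
        for q in r[:4]:
            P=maskcloud(q['pixels'],d,i)
            print(t,round(q['conf'],2),np.round(q['extent']),len(P),np.median(P,0).round() if len(P) else '', np.percentile(P,95,axis=0).round() if len(P) else '')
print(readout.sense(), ctrl.hold_point_z)
E
```

```text
pics
top {'vfov': 55.61152606179623, 'cx': 319.52415577010316, 'cy': 242.88596860626595, 'k1': -0.047079782752910686, 'rvec': array([ 2.18212029, -2.16715361,  0.09471034]), 'tvec': array([ -11.35468254,  570.61750626, 1049.62409661])}
tester 0.59 [318. 245. 126. 161.] 13635 [583.  -0.  61.] [708. 113. 195.]
flange_mid 0.95 [294. 244.  28.  29.] 662 [561.  52. 120.] [588.  78. 144.]
fitting_mid 0.55 [350. 259.  15.  10.] 121 [531. -75. 106.] [540. -65. 109.]
mass_a_mid 0.83 [425. 309.  30.  28.] 671 [ 417. -257.   29.] [ 447. -229.   32.]
mass_b_mid 0.75 [428. 241.  32.  29.] 504 [ 575. -264.   27.] [ 598. -238.   30.]
mass_b_mid 0.49 [320. 245. 133. 160.] 13741 [582.   0.  61.] [707. 113. 195.]
mass_c_mid 0.58 [453. 274.  19.  18.] 340 [ 500. -320.   24.] [ 520. -300.   28.]
mass_board 0.96 [451. 276.  94. 105.] 7856 [ 497. -334.   12.] [ 610. -220.   16.]
mass_board 0.41 [426. 172.  83.  22.] 953 [ 745. -251.   34.] [ 765. -165.   41.]
sight_tube 0.75 [423. 171.  83.  16.] 832 [ 745. -259.   35.] [ 763. -167.   42.]
sight_tube 0.43 [212. 182.  24.  23.] 410 [712. 244.  54.] [735. 2
[... 2324 characters left out ...]
oints': array([-1.40443016e+00,  3.12899404e-01,  1.49772219e+00, -1.62125883e-06,
        1.33101496e+00, -2.23402998e-01]), 'dq': array([-9.48367505e-05, -4.54944167e-04,  8.46617232e-04,  7.32275729e-04,
        1.04847214e-03,  3.95524600e-04]), 'tau': array([-1.42133968e-04, -4.12165117e+01, -2.59899831e+01, -2.06823679e-04,
        5.49340384e-04, -1.63468906e-05]), 'eef_pos': array([ 199.47265508, -485.62225897,  231.28612035]), 'ee_rot': array([-2.19615419e-05,  9.81069989e-01,  1.93653495e-01, -1.61275152e-07]), 'force': array([ 0.04317184, -1.31813223, -0.37663949]), 'wrist_torque': array([-0.02124053,  0.00318902, -0.00108352]), 'grip_width': 1.0015817651570418} 18.700000000000003
```

```bash
python3 -c "
import cv2
a=cv2.imread('pics/top0.png')[130:370,130:530]
cv2.imwrite('pics/topc.png',cv2.resize(a,(800,480),interpolation=2))"
```

```text
(no output)
```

View pics/topc.png

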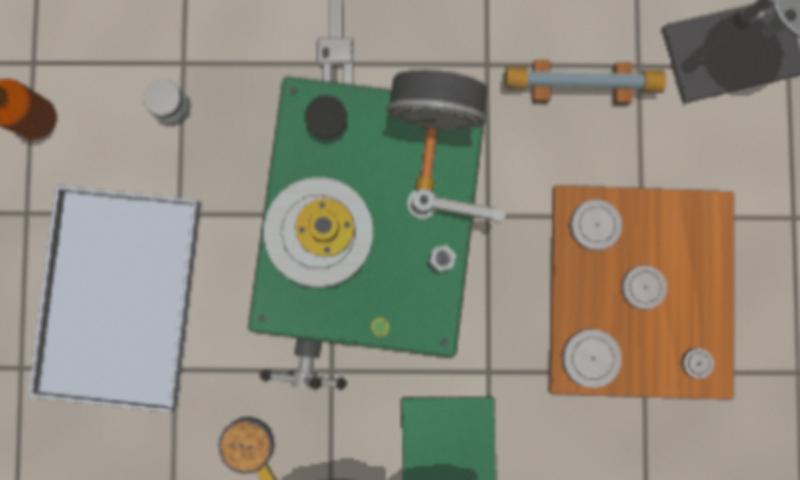

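Top view (crop coordinates, 2× from (130,130)): the tray is on the left at (115,300). The flange sits on the carrier at (320,228), the lever points right at (460,208), and the fitting is at (442,258). The board on the right holds four masses: A (592,358), B (596,224), C (645,287) and a small one (698,363).

```bash
cat >> h.py <<'E'
from scipy.optimize import least_squares
def rimfit(P,z0,z1,c0,rmax,r=None):
    """circle from convex hull of points in height band near c0"""
    q=P[(P[:,2]>z0)&(P[:,2]<z1)&(np.hypot(*(P[:,:2]-c0).T)<rmax)][:,:2]
    (c,rr)=cv2.minEnclosingCircle(np.float32(q)); 
    if r:
        h=cv2.convexHull(np.float32(q)).reshape(-1,2)
        s=least_squares(lambda x:np.hypot(h[:,0]-x[0],h[:,1]-x[1])-x[2],[*c,r],loss='soft_l1'); c=s.x[:2]; rr=s.x[2]
    return np.round(c,1),round(float(rr),1),q.mean(0).round(1),len(q)
def fullcloud(d,i):
    return maskcloud(np.ones(d.shape,bool),d,i)
def go(x,y,z,yaw=None):
    """shift in tool axes (cm) and twist (deg) to a TCP target, yaw of tool x in deg"""
    s=readout.sense(); q=s['ee_rot']; Rm=R.from_quat([q[1],q[2],q[3],q[0]]).as_matrix()
    sh=Rm.T@(np.array([x,y,z])-s['eef_pos'])/10
    cy=np.degrees(np.arctan2(Rm[1,0],Rm[0,0])); tw=0
    if yaw is not None: tw=-((yaw-cy+90)%180-90)
    print('shift cm',sh.round(2),'twist',round(tw,1),'| now',s['eef_pos'].round(1),'yaw',round(cy,1),'t',round(s['time_s'],1),'grip',round(s['grip_width'],3),'F',s['force'].round(1),'j6',round(s['joints'][5],2))
E
python3 - <<'E'
from h import *
p,d,i=cap('top'); P=fullcloud(d,i)
print('cam',-cv2.Rodrigues(i['rvec'])[0].T@i['tvec'])
q=P[(abs(P[:,2]-60)<5)&(abs(P[:,0]-580)<220)&(abs(P[:,1])<170)]
h=cv2.minAreaRect(np.float32(q[:,:2])); print('deck',h,len(q))
print('carrier',rimfit(P,102,114,[563,50],75,60))
for n,c,z,r in [('A',(417,-257),28,34),('B',(575,-264),26,30),('C',(500,-320),24,26),('s',(415,-381),24,20)]:
    print(n,rimfit(P,z-5,z+5,c,r+8,r))
print('hub',rimfit(P,135,150,[561,52],30,16))
print('fit',rimfit(P,99,112,[532,-74],22,13))
q=P[(abs(P[:,2]-99)<6)&(abs(P[:,0]-588)<40)&(P[:,1]<-45)&(P[:,1]>-160)];print('lever',cv2.minAreaRect(np.float32(q[:,:2])),len(q), q[np.argmin(q[:,1])])
q=P[(abs(P[:,2]-28)<6)&(abs(P[:,0]-483)<180)&(abs(P[:,1]-305)<130)];print('tray',cv2.minAreaRect(np.float32(q[:,:2])))
q=P[(abs(P[:,2]-12)<4)&(abs(P[:,0]-500)<180)&(abs(P[:,1]+330)<150)];print('board',cv2.minAreaRect(np.float32(q[:,:2])))
s=readout.sense();q=s['ee_rot'];Rm=R.from_quat([q[1],q[2],q[3],q[0]]).as_matrix();print(Rm.round(2))
iw=cams.camera_info('wrist');Rw=cv2.Rodrigues(iw['rvec'])[0];c=-Rw.T@iw['tvec'];print('cam in tool',Rm.T@(c-s['eef_pos']),(Rm.T@Rw.T).round(2))
go(563,50,260,0)
E
```

```text
cam [ 474.82122036  -10.16740972 1096.30536072]
deck ((555.3565673828125, 9.695480346679688), (240.07643127441406, 353.7148132324219), 83.04791259765625) 9229
carrier (array([558.1,  59.5]), 59.4, array([555.9,  62.1]), 1686)
A (array([ 418.2, -256.8]), 33.6, array([ 418.2, -256.6]), 656)
B (array([ 575.5, -264.2]), 29.6, array([ 575.4, -264.1]), 495)
C (array([ 501.4, -320.6]), 24.8, array([ 501.4, -320.3]), 357)
s (array([ 412.3, -382.9]), 17.5, array([ 412.3, -382.4]), 190)
hub (array([561.8,  52.2]), 15.3, array([561.8,  52.1]), 178)
fit (array([530.5, -76.9]), 13.3, array([530.5, -76.7]), 120)
lever ((588.9631958007812, -95.56090545654297), (101.3558120727539, 22.366960525512695), 81.41268920898438) 280 [ 582.51667916 -145.27985622   98.79996437]
tray ((460.73382568359375, 278.34564208984375), (234.39930725097656, 294.1391906738281), 84.41643524169922)
board ((496.89404296875, -322.9375305175781), (221.58126831054688, 251.74594116210938), 88.23194885253906)
[[ 0.92  0.38  0.  ]
 [ 0.38 -0.92 -0.  ]
 [ 0.    0.   -1.  ]]
cam in tool [  71.09660245    0.8540183  -142.19333622] [[ 0.   -0.96 -0.28]
 [ 1.    0.    0.  ]
 [-0.   -0.28  0.96]]
shift cm [ 53.98 -35.73  -2.87] twist 22.3 | now [ 199.5 -485.6  231.3] yaw 22.3 t 1.5 grip 1.0 F [-0.7 -0.7 -0.5] j6 -0.22
```

Call:
step_arm(plan="54 -35.7 -2.9 22.3 60;54 -35.7 -2.9 22.3 60;54 -35.7 -2.9 22.3 60;54 -35.7 -2.9 22.3 60;54 -35.7 -2.9 22.3 60;54 -35.7 -2.9 22.3 60;54 -35.7 -2.9 22.3 60;54 -35.7 -2.9 22.3 60;54 -35.7 -2.9 22.3 60;54 -35.7 -2.9 22.3 60", grip_force=40)

```text
time_s: 2.5
eef_pos: [479.6, -72.8, 253.9]
ee_rot: [0.0, 1.0, 0.0, 0.0]
force: [0.5, -1.7, 1.2]
grip_width: 0.6
```

```bash
python3 -c "
from h import *
go(562,52,260,0)"
```

```text
shift cm [  8.25 -12.48  -0.61] twist 0.0 | now [479.6 -72.8 253.9] yaw 0.0 t 2.5 grip 0.6 F [ 0.5 -1.7  1.2] j6 1.18
```

Call:
step_arm(plan="8.25 -12.5 -0.6 0 60;8.25 -12.5 -0.6 0 60;8.25 -12.5 -0.6 0 60;8.25 -12.5 -0.6 0 60;8.25 -12.5 -0.6 0 60")

```text
time_s: 3.0
eef_pos: [561.1, 50.9, 259.1]
ee_rot: [0.0, 1.0, 0.001, -0.0]
force: [-0.6, -0.7, -0.7]
grip_width: 0.6
```

```bash
python3 - <<'E'
from h import *
go(562,52,121,0)
p,d,i=cap('wrist','w1'); P=fullcloud(d,i)
print('hub',rimfit(P,135,150,[561,52],30,16)); print('disc',rimfit(P,113,125,[561,52],45,32))
print('carrier',rimfit(P,103,112.5,[558,58],75,60)); print('fit',rimfit(P,99,112,[532,-74],22,13))
E
```

```text
shift cm [ 0.1  -0.11 13.81] twist 0.1 | now [561.1  50.9 259.1] yaw 0.1 t 3.0 grip 0.6 F [-0.6 -0.7 -0.7] j6 1.45
hub (array([559.2,  50.8]), 15.7, array([560.1,  50.8]), 1178)
disc (array([559.2,  50.7]), 31.6, array([562.9,  50.7]), 2672)
carrier (array([555.1,  58.3]), 59.8, array([557.7,  61.5]), 9040)
fit (array([527.7, -77.1]), 13.8, array([528.6, -76.3]), 628)
```

View pics/w1.png

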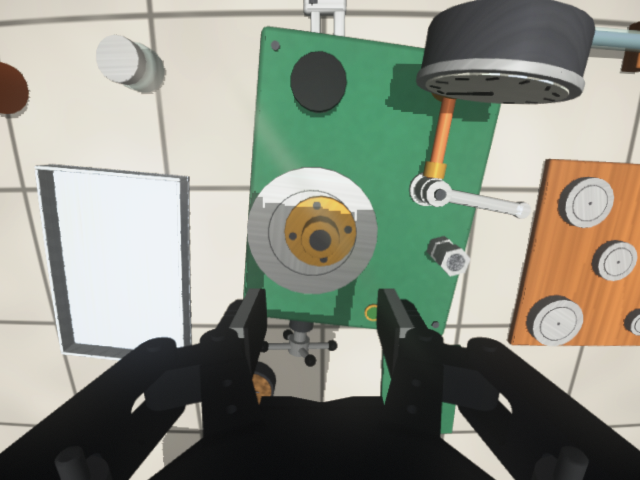

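Wrist view: the flange hub is centred at about (318,240), with the lever at (430–520,190–210) and the fitting at (452,260). Nothing is in the way of the fingers.

Call:
step_arm(plan="-0.1 0 4.5 0 60;-0.1 0 9 0 60;-0.1 0 12.5 0 60;-0.1 0 13.7 0 60;-0.1 0 13.7 0 60;-0.1 0 13.7 0 0;-0.1 0 13.7 0 0;-0.1 0 13.7 0 0;-0.1 0 13.7 0 0;-0.1 0 13.7 0 0", grip_force=50)

```text
time_s: 4.05
eef_pos: [561.3, 50.0, 125.1]
ee_rot: [0.0, 1.0, 0.0, 0.002]
force: [-1.2, -0.5, 6.7]
grip_width: 0.352
```

```bash
python3 -c "
from h import *
go(520,310,200,0)"
```

```text
shift cm [ -4.08 -26.    -7.53] twist 0.0 | now [561.3  50.  125.1] yaw 0.0 t 4.0 grip 0.352 F [-1.2 -0.5  6.7] j6 1.45
```

Call:
step_arm(plan="0 0 -4 0 0;0 0 -8 0 0;-1.3 -4.5 -8 0 0;-2.6 -9 -8 0 0;-4 -13.5 -8 0 0;-4 -18 -8 0 0;-4 -22.5 -8 0 0;-4 -26 -8 0 0;-4 -26 -8 0 0;-4 -26 -8 0 0")

```text
time_s: 5.05
eef_pos: [519.8, 310.6, 202.8]
ee_rot: [0.0, 1.0, 0.001, 0.0]
force: [-0.4, -0.3, -4.4]
grip_width: 0.35
```

```bash
python3 - <<'E'
from h import *
p,d,i=cap('scene','s1'); P=fullcloud(d,i)
go(520,310,21,0)
p,d,i=cap('top'); P=fullcloud(d,i)
q=P[(P[:,2]>1)&(P[:,2]<35)&(abs(P[:,0]-483)<145)&(abs(P[:,1]-310)<105)]
print('tray',cv2.minAreaRect(np.float32(q[:,:2])))
print('carrier',rimfit(P,103,113,[558,58],70,60))
E
```

```text
shift cm [-0.   -0.03 18.19] twist 0.0 | now [520.  309.8 202.9] yaw 0.0 t 5.1 grip 0.35 F [ 0.   0.3 -3.8] j6 1.91
tray ((482.4400634765625, 308.96875), (288.6350402832031, 208.9821319580078), 0.3071460723876953)
carrier (array([558.2,  59.5]), 59.5, array([557.9,  59.4]), 2325)
```

View pics/s1.png

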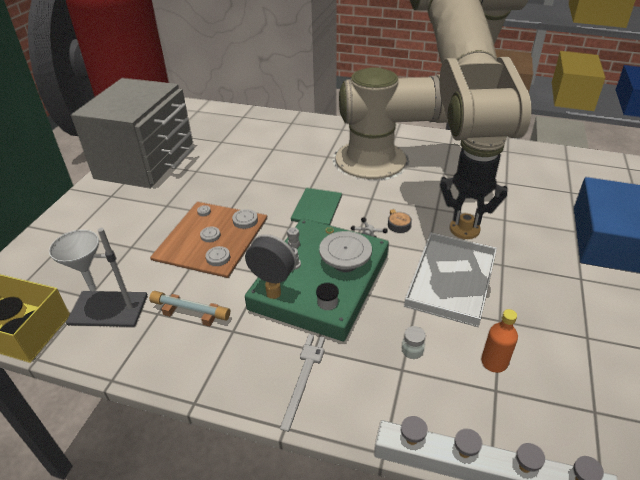

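The flange is held at (465,225) above the tray and the carrier is clear.

Call:
step_arm(plan="0 0 5 0 0;0 0 10 0 0;0 0 15 0 0;0 0 17.5 0 0;0 0 18 0 0;0 0 18 0 0;0 0 18 0 55;0 0 18 0 55;0 0 15 0 55;0 0 10 0 55")

```text
time_s: 6.15
eef_pos: [519.0, 309.8, 102.5]
ee_rot: [0.001, 1.0, 0.0, -0.002]
force: [1.0, 0.6, 0.7]
grip_width: 0.551
```

```bash
python3 -c "
from h import *
go(529,-76.5,170,0)"
```

```text
shift cm [ 0.96 38.64 -6.7 ] twist 0.0 | now [519.  309.8 102.5] yaw 0.0 t 6.2 grip 0.551 F [1.  0.6 0.7] j6 1.91
```

Call:
step_arm(plan="0 0 -5 0 55;0 0 -9.5 0 55;0 5 -9.5 0 50;0 10 -9.5 0 50;0 15 -9.5 0 50;0 20 -9.5 0 50;0.5 25 -9.5 0 50;0.9 30 -9.5 0 50;0.9 35 -9.5 0 50;0.9 38.6 -9.5 0 50")

```text
time_s: 7.15
eef_pos: [529.3, -78.7, 199.3]
ee_rot: [0.001, 1.0, -0.0, 0.002]
force: [1.2, 1.2, -0.2]
grip_width: 0.499
```

```bash
python3 - <<'E'
from h import *
p,d,i=cap('wrist','w2'); P=fullcloud(d,i)
f=rimfit(P,99,112,[529,-76],22,13); print(f)
go(529.5,-76.5,78,0)
p,d,i=cap('top'); P=fullcloud(d,i)
print('flange in tray',rimfit(P,32,45,[520,310],30,16))
E
```

```text
(array([527.5, -77.7]), 13.7, array([528.1, -77.8]), 1020)
shift cm [-0.03 -0.66 12.11] twist -0.2 | now [529.4 -82.7 199.2] yaw -0.2 t 7.2 grip 0.498 F [-1.9 -4.9 -0.7] j6 1.2
flange in tray (array([522.1, 308.5]), 15.8, array([522.2, 307.9]), 152)
```

View pics/w2.png

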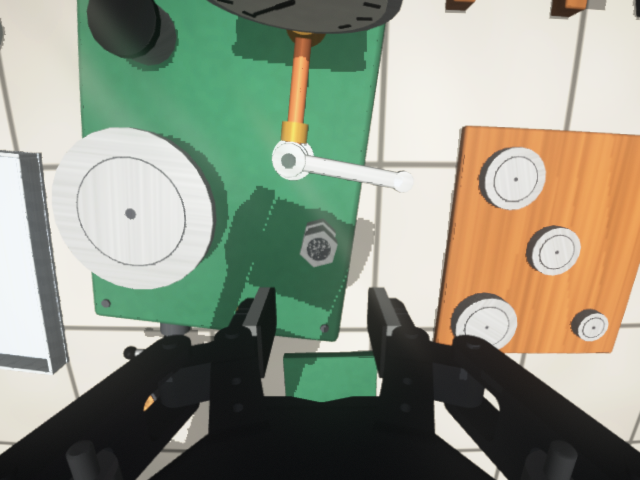

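The fitting is at (318,245), clear of the lever, and the carrier is empty on the left at (130,210).

Call:
step_arm(plan="-0.1 0.1 0 0 50;-0.1 0.1 4.5 0 50;-0.1 0.1 9 0 50;-0.1 0.1 11.5 0 50;-0.1 0.1 12.1 0 50;-0.1 0.1 12.1 0 0;-0.1 0.1 12.1 0 0;-0.1 0.1 12.1 0 0;-0.1 0.1 12.1 0 0;-0.1 0.1 12.1 0 0", grip_force=40)

```text
time_s: 8.25
eef_pos: [528.8, -76.8, 77.8]
ee_rot: [0.0, 1.0, 0.0, 0.001]
force: [-0.6, 2.0, 7.0]
grip_width: 0.295
```

```bash
python3 -c "
from h import *
go(425,315,200,0)"
```

```text
shift cm [-10.34 -39.18 -12.26] twist 0.0 | now [528.8 -76.8  77.8] yaw 0.0 t 8.2 grip 0.295 F [-0.6  2.   7. ] j6 1.21
```

Call:
step_arm(plan="0 0 -5 0 0;0 0 -10 0 0;-2 -4 -12.2 0 0;-4 -8.5 -12.2 0 0;-6 -13 -12.2 0 0;-8 -17.5 -12.2 0 0;-10 -22 -12.2 0 0;-10.3 -27 -12.2 0 0;-10.3 -32 -12.2 0 0;-10.3 -37 -12.2 0 0")

```text
time_s: 9.25
eef_pos: [424.5, 295.1, 199.1]
ee_rot: [-0.0, 1.0, 0.0, 0.0]
force: [1.7, -1.3, -0.5]
grip_width: 0.293
```

```bash
python3 -c "
from h import *
go(425,315,24,0)"
```

```text
shift cm [ 0.04 -1.98 17.51] twist 0.0 | now [424.5 295.1 199.1] yaw 0.0 t 9.2 grip 0.293 F [ 1.7 -1.3 -0.5] j6 1.95
```

Call:
step_arm(plan="0 -1.5 5 0 0;0 -1.5 10 0 0;0 -1.5 15 0 0;0 -1.5 17.2 0 0;0 -1.5 17.5 0 0;0 -1.5 17.5 0 0;0 -1.5 17.5 0 50;0 -1.5 17.5 0 50;0 -1.5 13 0 50;0 -1.5 8 0 50")

```text
time_s: 10.25
eef_pos: [424.4, 307.7, 119.8]
ee_rot: [0.0, 1.0, 0.0, -0.001]
force: [0.6, -0.4, -0.7]
grip_width: 0.504
```

```bash
python3 - <<'E'
from h import *
p,d,i=cap('top'); P=fullcloud(d,i)
print('flange in tray',rimfit(P,32,45,[520,310],30,16)); print('fit',rimfit(P,15,58,[425,312],40,13))
print('A',rimfit(P,23,34,[418,-257],70,34))
go(420,-255,200,0)
E
```

```text
flange in tray (array([522. , 308.3]), 15.7, array([522.3, 308. ]), 150)
fit (array([426.7, 307.3]), 13.5, array([434.8, 302.3]), 33)
A (array([ 418.2, -256.9]), 33.6, array([ 418.3, -256.7]), 663)
shift cm [-0.77 56.42 -7.41] twist 0.1 | now [428.  309.6 128.8] yaw 0.1 t 10.3 grip 0.504 F [3.7 2.6 9.9] j6 1.97
```

Call:
step_arm(plan="0 0 -5 0 60;0 4 -8 0 60;0 9 -8 0 70;0 14 -8 0 80;0 19 -8 0 90;0 24 -8 0 100;0 29 -8 0 100;0 34 -8 0 100;0 39 -8 0 100;0 44 -8 0 100")

```text
time_s: 11.3
eef_pos: [424.9, -134.1, 199.8]
ee_rot: [0.001, 1.0, 0.0, 0.001]
force: [1.3, -0.6, 0.2]
grip_width: 0.997
```

```bash
python3 - <<'E'
from h import *
go(415,-257,200,0)
E
```

```text
shift cm [-1.000e+00  1.229e+01 -1.000e-02] twist 0.0 | now [ 424.9 -134.1  199.8] yaw 0.0 t 11.3 grip 0.997 F [ 1.3 -0.6  0.2] j6 1.0
```

Call:
step_arm(plan="-1 4.5 0 0 100;-1 9 1 0 100;-1 12.3 3 0 100;-1 12.3 4 0 100;-1 12.3 4 0 100;-1 12.3 4 0 100;-1 12.3 4 0 100")

```text
time_s: 12.0
eef_pos: [415.8, -254.3, 159.7]
ee_rot: [0.001, 1.0, 0.001, 0.001]
force: [-0.9, -0.3, 0.2]
grip_width: 0.999
```

```bash
python3 - <<'E'
from h import *
p,d,i=cap('wrist','w3'); P=fullcloud(d,i)
f=rimfit(P,24,33,[418,-257],70,34); print('A',f)
print('C',rimfit(P,20,29,[500,-320],35,26),'e',rimfit(P,20,29,[412,-382],30,18))
print('zA',np.median(P[np.hypot(*(P[:,:2]-f[0]).T)<25][:,2]))
go(f[0][0],f[0][1],6,0)
E
```

```text
A (array([ 415.1, -258.1]), 33.7, array([ 416.3, -258.1]), 4735)
C (array([ 498.7, -321.8]), 25.9, array([ 499.1, -321.5]), 3376) e (array([ 409.9, -384. ]), 17.8, array([ 410.5, -383.3]), 1266)
zA 245.06582583237562
shift cm [-0.09  0.36 15.36] twist 0.1 | now [ 415.8 -254.3  159.6] yaw 0.1 t 12.1 grip 0.997 F [-0.4  0.1 -1.3] j6 0.78
```

View pics/w3.png

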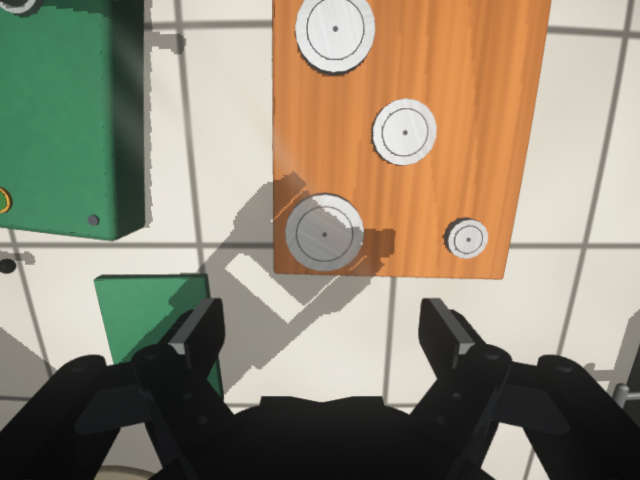

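A is at (325,232), C at (405,132), B at (335,35) and the small one at (468,240). The fingers have a clear way down to A.

Call:
step_arm(plan="0 0.3 4.5 0 100;0 0.3 9 0 100;0 0.3 13 0 100;0 0.3 14.8 0 100;0 0.3 15.2 0 100;0 0.3 15.2 0 100;0 0.3 15.2 0 0;0 0.3 15.2 0 0;0 0.3 15.2 0 0;0 0.3 15.2 0 0", grip_force=60)

```text
time_s: 13.05
eef_pos: [416.0, -258.2, 8.6]
ee_rot: [0.001, 1.0, 0.0, 0.001]
force: [-2.3, 3.8, 12.4]
grip_width: 0.769
```

```bash
python3 -c "
from h import *
go(416,-257,150,0)"
```

```text
shift cm [  0.02  -0.1  -14.14] twist 0.0 | now [ 416.  -258.2    8.6] yaw 0.0 t 13.1 grip 0.769 F [-2.3  3.8 12.4] j6 0.77
```

Call:
step_arm(plan="0 0 -5 0 0;0 0 -10 0 0;0 0 -15 0 0;1 -2 -19 0 0;3 -6.5 -19 0 0;5 -11 -19 0 0;7 -15.5 -19 0 0;9 -20 -19 0 0;11 -24.5 -19 0 0;13 -29 -19 0 0")

```text
time_s: 14.05
eef_pos: [545.3, 34.3, 197.3]
ee_rot: [0.0, 1.0, 0.0, 0.0]
force: [1.4, -1.1, -4.1]
grip_width: 0.769
```

```bash
python3 -c "
from h import *
go(556,60.3,140,0)"
```

```text
shift cm [ 1.06 -2.6   5.73] twist 0.0 | now [545.3  34.3 197.3] yaw 0.0 t 14.1 grip 0.769 F [ 1.4 -1.1 -4.1] j6 1.42
```

Call:
step_arm(plan="1 -2.7 3 0 0;1 -2.7 5.8 0 0;1 -2.7 5.8 0 0;1 -2.7 5.8 0 0;1 -2.7 5.8 0 0;1 -2.7 5.8 0 0")

```text
time_s: 14.65
eef_pos: [555.7, 58.5, 140.2]
ee_rot: [0.0, 1.0, -0.0, 0.001]
force: [0.2, -0.4, -5.2]
grip_width: 0.769
```

```bash
python3 - <<'E'
from h import *
go(556,60.3,105,0)
p,d,i=cap('wrist','w4'); P=fullcloud(d,i)
print('carrier',rimfit(P,103,113,[555,58],66,60))
E
```

```text
shift cm [ 0.02 -0.18  3.52] twist -0.0 | now [555.7  58.5 140.2] yaw -0.0 t 14.7 grip 0.769 F [ 0.2 -0.4 -5.2] j6 1.47
carrier (array([555.6,  58.6]), 59.5, array([584.2,  59.2]), 15311)
```

View pics/w4.png

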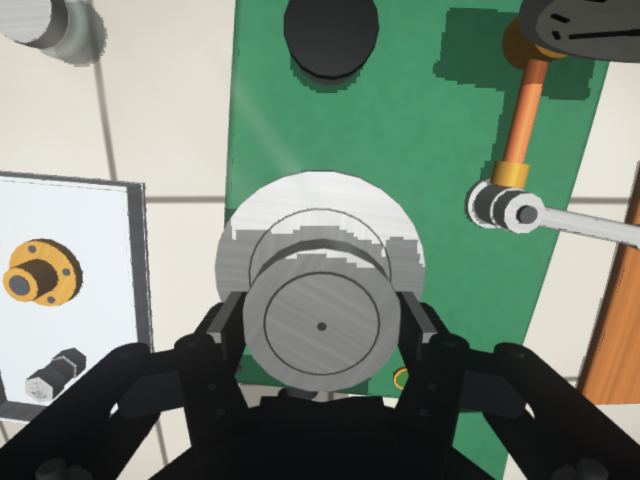

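The wrist view shows mass A held level with its centre at (321,326). The carrier ring is behind it. The flange at (40,270) and the fitting at (55,375) are in the tray.

```bash
python3 - <<'E'
from h import *
p,d,i=cap('wrist'); P=fullcloud(d,i)
for z in (156,158,160): print(onplane(i,[321,326],z).round(1))
print('held',rimfit(P,150,166,[557,58],45,34)); q=P[np.hypot(*(P[:,:2]-[557,58]).T)<25]; print(np.percentile(q[:,2],[10,50,90]))
go(556,60.3,105,0)
E
```

```text
[[553.1  57.8 156. ]]
[[554.3  57.8 158. ]]
[[555.5  57.8 160. ]]
held (array([555. ,  57.8]), 34.2, array([558.4,  57.8]), 19746)
[158.67137533 220.12384801 238.20383999]
shift cm [ 0.05 -0.16  3.46] twist -0.0 | now [555.5  58.7 139.6] yaw -0.0 t 14.8 grip 0.765 F [-0.2  0.1 -5.7] j6 1.47
```

Call:
step_arm(plan="0.03 -0.07 2 0 0;0.03 -0.07 3 0 0;0.03 -0.07 3.4 0 0;0.03 -0.07 3.5 0 0;0.03 -0.07 3.5 0 0")

```text
time_s: 15.25
eef_pos: [555.4, 59.8, 104.7]
ee_rot: [0.0, 1.0, 0.0, 0.0]
force: [-4.6, 0.3, 4.0]
grip_width: 0.766
```

Call:
step_arm(plan="0 0 0 0 85;0 0 0 0 95;0 0 0 0 100;0 0 0 0 100;0 0 -4 0 100;0 0 -8 0 100;0 0 -10 0 100;0 0 -10 0 100;0 0 -10 0 100")

```text
time_s: 16.15
eef_pos: [555.2, 59.9, 203.0]
ee_rot: [-0.0, 1.0, 0.0, -0.0]
force: [0.4, -0.2, -1.0]
grip_width: 1.001
```

```bash
python3 - <<'E'
from h import *
p,d,i=cap('wrist','w5'); P=fullcloud(d,i)
go(572.6,-265,170,0)
print('A',rimfit(P,119,130,[556,59],60,34)); print('carrier',rimfit(P,103,113,[555,58],66,60))
p,d,i=cap('top'); P=fullcloud(d,i)
print('B top',rimfit(P,20,32,[575,-264],60,30))
E
```

```text
shift cm [ 1.75 32.49  3.22] twist 0.0 | now [555.   59.9 202.3] yaw 0.0 t 16.2 grip 1.001 F [-0.5 -0.2  0.1] j6 1.47
A (array([554.7,  58.5]), 33.8, array([556.2,  58.5]), 6944)
carrier (array([555.3,  58.3]), 59.7, array([562.8,  58.2]), 12114)
B top (array([ 575.8, -264.2]), 29.8, array([ 575.2, -263.8]), 509)
```

Call:
step_arm(plan="0 5 0 0 100;0 10 0 0 100;0 15 0 0 100;0.8 20 0 0 100;1.7 25 0 0 100;1.7 30 0 0 100;1.7 32.5 2 0 100;1.7 32.5 4 0 100;1.7 32.5 4 0 100;1.7 32.5 4 0 100")

```text
time_s: 17.25
eef_pos: [572.6, -264.6, 163.2]
ee_rot: [-0.0, 1.0, 0.0, -0.001]
force: [0.7, -0.4, 0.3]
grip_width: 1.001
```

```bash
python3 - <<'E'
from h import *
p,d,i=cap('wrist','w6'); P=fullcloud(d,i)
f=rimfit(P,21.5,31,[573,-265],60,30); print('B',f)
go(f[0][0]+.8,f[0][1]+.8,9,0)
E
```

```text
B (array([ 572.2, -265.4]), 29.7, array([ 573.2, -265.5]), 3574)
shift cm [-0.000e+00 -1.000e-02  1.552e+01] twist 0.1 | now [ 573.  -264.6  164.2] yaw 0.1 t 17.3 grip 0.999 F [-0.  -0.   0.7] j6 0.95
```

Call:
step_arm(plan="0 0 4.5 0 100;0 0 9 0 100;0 0 13 0 100;0 0 14.8 0 100;0 0 15.3 0 100;0 0 15.3 0 100;0 0 15.3 0 0;0 0 15.3 0 0;0 0 15.3 0 0;0 0 15.3 0 0")

```text
time_s: 18.3
eef_pos: [573.6, -265.5, 13.0]
ee_rot: [0.001, 1.0, 0.0, 0.001]
force: [-2.3, 0.7, 8.1]
grip_width: 0.669
```

Call:
step_arm(plan="0 0 -5 0 0;0 0 -10 0 0;0 0 -15 0 0;0 -4 -19 0 0;0 -9 -19 0 0;0 -14 -19 0 0;-0.5 -18.5 -19 0 0;-1 -23 -19 0 0;-1.5 -27.5 -19 0 0;-1.7 -32.4 -19 0 0")

```text
time_s: 19.3
eef_pos: [554.7, 60.4, 201.3]
ee_rot: [0.0, 1.0, 0.0, 0.0]
force: [1.8, 0.7, -2.7]
grip_width: 0.667
```

```bash
python3 -c "
from h import *
go(556,60,155,0)"
```

```text
shift cm [0.12 0.04 4.63] twist 0.0 | now [554.7  60.4 201.3] yaw 0.0 t 19.3 grip 0.667 F [ 1.8  0.7 -2.7] j6 1.47
```

Call:
step_arm(plan="0.1 0 2.5 0 0;0.1 0 4.5 0 0;0.1 0 4.5 0 0;0.1 0 4.5 0 0;0.1 0 4.5 0 0;0.1 0 4.5 0 0")

```text
time_s: 19.9
eef_pos: [556.9, 58.6, 156.7]
ee_rot: [0.0, 1.0, 0.0, 0.001]
force: [0.1, -0.2, -2.3]
grip_width: 0.669
```

```bash
cat > held.py <<'E'
from h import *
import sys
r,zt,th=map(float,sys.argv[1:4])  # radius, height of target top, thickness
p,d,i=cap('wrist',sys.argv[4]); P=fullcloud(d,i); s=readout.sense()['eef_pos']
m=(p.max(2)>70).ravel()[(d>0).ravel()] # drop black gripper
P=P[m]; q=P[(np.hypot(*(P[:,:2]-s[:2]).T)<r-4)&(P[:,2]>s[2]-5)&(P[:,2]<s[2]+40)]
zt2=np.median(q[:,2]); print('held top z',zt2.round(1),'bottom-TCP',(zt2-th-s[2]).round(1))
f=rimfit(P,zt2-4,zt2+4,s[:2],r+8,r); print('held',f)
c=rimfit(P,103,113,[555,58],66,60); print('carrier',c, 'move world', (np.array([555.3,58.4])-f[0]).round(1), 'down cm',(zt2-th-zt)/10)
go(*s)
E
python3 held.py 30 124 14 w7
```

```text
held top z 169.5 bottom-TCP -1.0
held (array([556.1,  58. ]), 30.2, array([558.1,  57.6]), 13123)
carrier (array([555.6,  58.6]), 59.4, array([582.4,  58.8]), 12359) move world [-0.8  0.4] down cm 3.1517281207927454
shift cm [0. 0. 0.] twist 0 | now [556.8  58.6 156.5] yaw 0.0 t 19.9 grip 0.67 F [-0.3  0.2 -2.7] j6 1.47
```

View pics/w7.png

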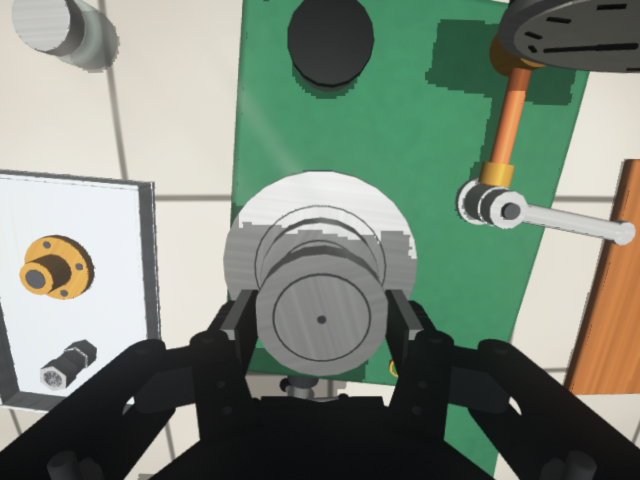

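B is held level with its centre at (321,320), and A lies on the carrier below. I'm lowering it now.

Call:
step_arm(plan="-0.08 -0.04 1.5 0 0;-0.08 -0.04 2.6 0 0;-0.08 -0.04 3.1 0 0;-0.08 -0.04 3.15 0 0;-0.08 -0.04 3.15 0 0")

```text
time_s: 20.45
eef_pos: [555.5, 59.2, 125.1]
ee_rot: [0.0, 1.0, 0.0, -0.0]
force: [-5.4, -0.7, 5.2]
grip_width: 0.668
```

Call:
step_arm(plan="0 0 0 0 75;0 0 0 0 85;0 0 0 0 95;0 0 0 0 95;0 0 -4 0 95;0 0 -8 0 95;0 0 -8 0 95;0 0 -8 0 95;0 0 -8 0 95")

```text
time_s: 21.35
eef_pos: [555.1, 59.3, 202.9]
ee_rot: [-0.0, 1.0, 0.0, -0.001]
force: [0.1, 0.5, 0.1]
grip_width: 0.952
```

```bash
python3 - <<'E'
from h import *
p,d,i=cap('wrist','w8'); P=fullcloud(d,i)
go(499.6,-321,165,0)
print('B',rimfit(P,133,143,[556,59],60,30));print('A',rimfit(P,119,129,[556,59],60,34)); print('carrier',rimfit(P,103,113,[555,58],66,60))
E
```

```text
shift cm [-5.56 38.03  3.78] twist 0.0 | now [555.1  59.3 202.7] yaw 0.0 t 21.4 grip 0.952 F [ 0.5  0.5 -0. ] j6 1.47
B (array([554.5,  58.1]), 29.8, array([555.8,  58. ]), 6061)
A (array([554.8,  58.6]), 33.7, array([575.2,  60.9]), 1073)
carrier (array([555.3,  58.3]), 59.7, array([563.9,  58.2]), 11830)
```

Call:
step_arm(plan="0 4.9 0 0 80;0 9.8 0 0 80;-1 14.6 0 0 80;-2 19.4 0 0 80;-3 24.2 0 0 80;-4 29 0 0 80;-5 33.8 1 0 80;-5.6 38 2.5 0 80;-5.6 38 3.5 0 80;-5.6 38 3.5 0 80")

```text
time_s: 22.4
eef_pos: [498.8, -320.6, 166.4]
ee_rot: [-0.002, 1.0, -0.0, -0.002]
force: [1.4, 0.9, -0.3]
grip_width: 0.8
```

```bash
python3 - <<'E'
from h import *
p,d,i=cap('wrist'); P=fullcloud(d,i)
f=rimfit(P,20,29,[499,-321],60,26); print('C',f)
go(f[0][0]+.8,f[0][1]+.8,12,0)
E
```

```text
C (array([ 498.7, -322.4]), 25.6, array([ 499.3, -322.3]), 2590)
shift cm [ 0.02  0.2  15.58] twist 0.0 | now [ 499.6 -320.   167.8] yaw 0.0 t 22.4 grip 0.799 F [ 0.2 -0.4  0. ] j6 0.8
```

Call:
step_arm(plan="0 0.1 4.5 0 80;0 0.1 9 0 80;0 0.1 13 0 80;0 0.1 15 0 80;0 0.1 15.6 0 80;0 0.1 15.6 0 80;0 0.1 15.6 0 0;0 0.1 15.6 0 0;0 0.1 15.6 0 0;0 0.1 15.6 0 0")

```text
time_s: 23.45
eef_pos: [500.9, -322.1, 15.5]
ee_rot: [0.001, 1.0, 0.0, 0.001]
force: [-0.8, 2.8, 5.8]
grip_width: 0.572
```

Call:
step_arm(plan="0 0 -5 0 0;0 0 -10 0 0;0 -3 -14 0 0;1 -7.5 -17.5 0 0;2 -12 -19 0 0;3 -16.5 -19 0 0;4 -21.2 -19 0 0;5 -26 -19 0 0;5.6 -30.8 -19 0 0;5.6 -35.5 -19 0 0")

```text
time_s: 24.45
eef_pos: [555.8, 35.5, 204.3]
ee_rot: [0.0, 1.0, 0.0, 0.001]
force: [0.6, -0.2, -0.8]
grip_width: 0.569
```

```bash
python3 -c "
from h import *
go(556,59.5,165,0)"
```

```text
shift cm [ 0.01 -2.4   3.93] twist 0.1 | now [555.8  35.5 204.3] yaw 0.1 t 24.4 grip 0.569 F [ 0.6 -0.2 -0.8] j6 1.42
```

Call:
step_arm(plan="0 -2.4 2.5 0 0;0 -2.4 3.9 0 0;0 -2.4 3.9 0 0;0 -2.4 3.9 0 0;0 -2.4 3.9 0 0;0 -2.4 3.9 0 0")

```text
time_s: 25.05
eef_pos: [556.1, 56.7, 165.1]
ee_rot: [0.0, 1.0, -0.0, 0.001]
force: [0.6, 0.1, -2.5]
grip_width: 0.568
```

```bash
python3 held.py 26 138 12 w9
```

```text
held top z 173.4 bottom-TCP -3.4
held (array([554.2,  55.9]), 26.3, array([555.9,  55.6]), 9191)
carrier (array([555.6,  58.6]), 59.5, array([580.5,  58.8]), 11972) move world [1.1 2.5] down cm 2.3421479287215616
shift cm [0. 0. 0.] twist 0 | now [556.   56.8 164.9] yaw -0.0 t 25.1 grip 0.569 F [-0.1  1.6 -3.6] j6 1.46
```

Call:
step_arm(plan="0.08 -0.24 1 0 0;0.08 -0.24 1.9 0 0;0.08 -0.24 2.3 0 0;0.08 -0.24 2.35 0 0;0.08 -0.24 2.35 0 0")

```text
time_s: 25.6
eef_pos: [556.1, 59.8, 141.5]
ee_rot: [0.0, 1.0, 0.0, -0.0]
force: [-7.4, 0.4, 12.2]
grip_width: 0.568
```

Call:
step_arm(plan="0 0 0 0 65;0 0 0 0 75;0 0 0 0 80;0 0 0 0 80;0 0 -4 0 80;0 0 -7 0 80;0 0 -7 0 80;0 0 -7 0 80;0 0 -7 0 80")

```text
time_s: 26.5
eef_pos: [555.9, 59.7, 209.2]
ee_rot: [-0.0, 1.0, 0.0, -0.001]
force: [0.1, 1.0, 0.3]
grip_width: 0.803
```

```bash
python3 - <<'E'
from h import *
p,d,i=cap('wrist','w10'); P=fullcloud(d,i)
go(410.7,-383,165,0)
print('C',rimfit(P,145,155,[556,59],60,26));print('B',rimfit(P,133,143,[556,59],60,30));print('A',rimfit(P,119,129,[556,59],60,34)); print('carrier',rimfit(P,103,113,[555,58],66,60))
E
```

```text
shift cm [-14.54  44.26   4.44] twist 0.0 | now [555.9  59.7 209.2] yaw 0.0 t 26.6 grip 0.797 F [ 0.4  0.6 -0. ] j6 1.47
C (array([554. ,  58.7]), 25.7, array([555.2,  58.6]), 4742)
B (array([554.6,  57.9]), 29.7, array([571.4,  55.9]), 1110)
A (array([554.9,  58.6]), 33.6, array([575.1,  60.9]), 1037)
carrier (array([555.3,  58.3]), 59.7, array([564.3,  58.2]), 11168)
```

Call:
step_arm(plan="-1 4.8 0 0 60;-2.5 9.5 0 0 60;-4 14.2 0 0 60;-5.5 18.9 0 0 60;-7 23.6 0 0 60;-8.5 28.3 0 0 60;-10 33 0 0 60;-11.5 37.7 0 0 60;-13 42.4 1 0 60;-14.5 44.3 3 0 60")

```text
time_s: 27.55
eef_pos: [410.4, -387.1, 180.0]
ee_rot: [0.001, 1.0, -0.001, 0.0]
force: [0.4, 0.1, -0.1]
grip_width: 0.605
```

Call:
step_arm(plan="0 0 1 0 60;0 0 1 0 60;0 0 1 0 60")

```text
time_s: 27.85
eef_pos: [412.3, -382.5, 170.7]
ee_rot: [-0.0, 1.0, 0.001, 0.0]
force: [-0.3, 1.1, 0.5]
grip_width: 0.597
```

```bash
python3 - <<'E'
from h import *
p,d,i=cap('wrist'); P=fullcloud(d,i)
f=rimfit(P,20,29,[411,-383],50,18); print('e',f)
go(f[0][0]+.8,f[0][1]+.8,13,0)
E
```

```text
e (array([ 409.7, -384.5]), 17.6, array([ 410.3, -384.4]), 1199)
shift cm [-0.21  0.1  15.82] twist 0.1 | now [ 412.5 -382.6  171.2] yaw 0.1 t 27.9 grip 0.6 F [ 0.3 -0.3  0.3] j6 0.61
```

Call:
step_arm(plan="-0.2 0.1 4.5 0 60;-0.2 0.1 9 0 60;-0.2 0.1 13 0 60;-0.2 0.1 15.2 0 60;-0.2 0.1 15.7 0 60;-0.2 0.1 15.7 0 60;-0.2 0.1 15.7 0 0;-0.2 0.1 15.7 0 0;-0.2 0.1 15.7 0 0;-0.2 0.1 15.7 0 0")

```text
time_s: 28.9
eef_pos: [410.6, -385.1, 15.8]
ee_rot: [0.001, 1.0, 0.0, 0.001]
force: [-0.2, 2.5, 6.2]
grip_width: 0.382
```

Call:
step_arm(plan="0 0 -5 0 0;0 0 -10 0 0;0 0 -15 0 0;1 -3.5 -18 0 0;2.5 -8 -20 0 0;4 -12.6 -20 0 0;5.5 -17.2 -20 0 0;7 -21.8 -20 0 0;8.5 -26.4 -20 0 0;10 -31 -20 0 0")

```text
time_s: 29.9
eef_pos: [509.9, -72.3, 215.2]
ee_rot: [0.0, 1.0, 0.0, 0.001]
force: [1.2, 1.2, -0.9]
grip_width: 0.384
```

```bash
python3 -c "
from h import *
go(556,59.5,178,0)"
```

```text
shift cm [  4.61 -13.19   3.72] twist 0.0 | now [509.9 -72.3 215.2] yaw 0.0 t 29.9 grip 0.384 F [ 1.2  1.2 -0.9] j6 1.2
```

Call:
step_arm(plan="1.5 -4.5 0 0 0;3 -9 1 0 0;4.6 -13.2 2.5 0 0;4.6 -13.2 3.7 0 0;4.6 -13.2 3.7 0 0;4.6 -13.2 3.7 0 0;4.6 -13.2 3.7 0 0;4.6 -13.2 3.7 0 0")

```text
time_s: 30.7
eef_pos: [555.6, 56.7, 177.5]
ee_rot: [0.0, 1.0, -0.0, 0.001]
force: [-0.5, -0.1, -1.8]
grip_width: 0.384
```

```bash
python3 held.py 18 150 12 w11
```

```text
held top z 185.5 bottom-TCP -3.8
held (array([556.2,  56.3]), 19.1, array([556.5,  55.7]), 4426)
carrier (array([555.4,  58.3]), 59.7, array([577.2,  58.5]), 11504) move world [-0.9  2.1] down cm 2.354874170585981
shift cm [0. 0. 0.] twist 0 | now [555.6  56.9 177.3] yaw -0.0 t 30.8 grip 0.387 F [-0.3 -0.7 -0.9] j6 1.46
```

View pics/w11.png

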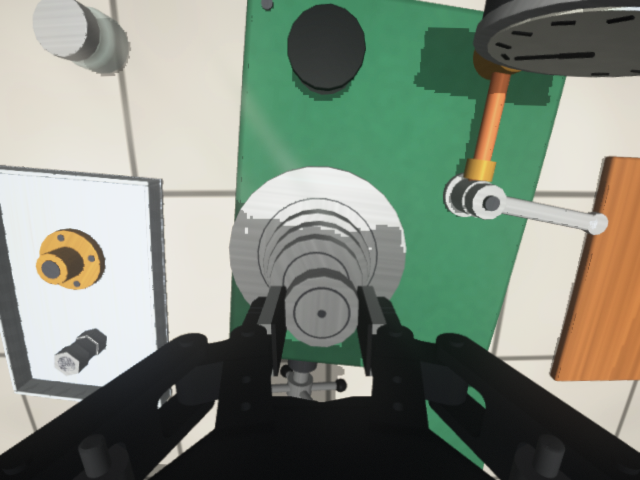

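The smallest mass is held at (321,314) above the stack of three on the carrier. The board is bare in view, and the flange and fitting are still in the tray.

Call:
step_arm(plan="-0.06 -0.2 1 0 0;-0.06 -0.2 1.9 0 0;-0.06 -0.2 2.3 0 0;-0.06 -0.2 2.35 0 0;-0.06 -0.2 2.35 0 0")

```text
time_s: 31.25
eef_pos: [554.4, 59.7, 153.8]
ee_rot: [0.0, 1.0, 0.0, -0.0]
force: [-6.7, 0.2, 11.6]
grip_width: 0.385
```

Call:
step_arm(plan="0 0 0 0 45;0 0 0 0 55;0 0 0 0 60;0 0 0 0 60;0 0 -4 0 60;0 0 -6 0 60;0 0 -6 0 60;0 0 -6 0 60;0 0 -6 0 60")

```text
time_s: 32.15
eef_pos: [554.3, 59.7, 211.6]
ee_rot: [-0.0, 1.0, 0.0, -0.001]
force: [0.2, 0.8, 0.1]
grip_width: 0.606
```

```bash
python3 - <<'E'
from h import *
p,d,i=cap('wrist','w12'); P=fullcloud(d,i)
go(555,-140,215,0)
s=readout.sense()
for n,z,r in (('e',162,18),('C',150,26),('B',138,30),('A',124,34)): print(n,rimfit(P,z-4,z+5,[555,58],r+9,r))
print('carrier',rimfit(P,103,113,[555,58],66,60))
p,d,i=cap('top'); P=fullcloud(d,i)
q=P[(abs(P[:,2]-99)<6)&(abs(P[:,0]-588)<40)&(P[:,1]<-65)&(P[:,1]>-160)];print('lever',cv2.minAreaRect(np.float32(q[:,:2])),len(q), q[np.argmin(q[:,1])])
for n,z in (('e',162),('C',150),('A',124)): print(n, rimfit(P,z-4,z+5,[558,59],35,20))
q=P[(P[:,2]>20)&(abs(P[:,0]-500)<115)&(abs(P[:,1]+330)<100)&(P[:,2]<60)];print('left on board',len(q))
E
```

```text
shift cm [ 0.05 19.97 -0.33] twist 0.0 | now [554.4  59.7 211.7] yaw 0.0 t 32.2 grip 0.601 F [0.5 0.  0. ] j6 1.47
e (array([553.8,  58.5]), 17.8, array([554.6,  58.5]), 2490)
C (array([554. ,  58.6]), 25.7, array([560.6,  58.8]), 2113)
B (array([554.7,  58. ]), 29.6, array([571.3,  56.1]), 1067)
A (array([554.7,  58.6]), 33.8, array([574.7,  61. ]), 987)
carrier (array([555.1,  58.2]), 59.8, array([563.6,  58.2]), 11163)
lever ((586.3007202148438, -104.90702056884766), (82.19612121582031, 15.504481315612793), 77.97989654541016) 213 [ 578.01041633 -145.16117393   99.49701314]Traceback (most recent call last):
  File "<stdin>", line 9, in <module>
  File "h.py", line 31, in rimfit
    h=cv2.convexHull(np.float32(q)).reshape(-1,2)
      ^^^^^^^^^^^^^^^^^^^^^^^^^^^^^^^^^^^^^
AttributeError: 'NoneType' object has no attribute 'reshape'
```

The stack checks out, with every mass within about 1.5 mm of the carrier centre. Next is the lever: closed fingers, turned 90° so the camera stays away from the gauge.

```bash
cat > lev.py <<'E'
from h import *
th=np.radians(-7.5); Rz=np.array([[np.cos(th),-np.sin(th)],[np.sin(th),np.cos(th)]])
car=np.array([556.,59.3]); ax=car+Rz@[50,-110]
def pt(deg,clear=0,r=70):
    f=np.radians(deg); d=Rz@[-np.sin(f),-np.cos(f)]; n=Rz@[-np.cos(f),np.sin(f)]
    return ax+r*d-(6+abs(n[0])*14.5+abs(n[1])*11+clear)*n
E
python3 - <<'E'
from lev import *
print('axis',ax,'tip80',ax+80*(Rz@[0,-1]),'start',pt(0,12))
go(*pt(0,12),200,90)
p,d,i=cap('top'); m=spotter.regions_of('top','cock_lever')
P=fullcloud(d,i); q=P[(abs(P[:,2]-98)<6)&(abs(P[:,0]-588)<40)&(P[:,1]<-75)&(P[:,1]>-160)][:,:2]
v=cv2.fitLine(np.float32(q),cv2.DIST_HUBER,0,.01,.01).ravel(); print('lever line',v,np.degrees(np.arctan2(-v[0]*np.sign(v[1])*-1,abs(v[1]))),q.mean(0))
E
```

```text
axis [591.21436192 -56.28524436] tip80 [ 580.77226655 -135.60083327] start [ 615.60000296 -130.09970215]
shift cm [ 6.11 18.98  1.17] twist -90.0 | now [554.4  59.7 211.9] yaw 0.0 t 32.2 grip 0.601 F [-0. -0. -0.] j6 1.47
lever line [ 1.8037021e-01  9.8359877e-01  5.8406287e+02 -1.1089117e+02] 10.391325 [ 583.97037236 -111.36885552]
```

Call:
step_arm(plan="0.6 2 -2 -8.5 30;1.2 4 -2 -17 0;1.8 6 -2 -25.5 0;2.4 8 -2 -34 0;3 10 -2 -42.5 0;3.6 12 -2 -51 0;4.2 14 -2 -59.5 0;4.8 16 -2 -68 0;5.4 18 -2 -76.5 0;6.1 19 -2 -85 0")

```text
time_s: 33.35
eef_pos: [615.9, -131.9, 232.5]
ee_rot: [-0.0, 0.735, 0.678, -0.0]
force: [-0.5, 0.4, -0.1]
grip_width: -0.004
```

Call:
step_arm(plan="0 0 0 -5 0;0 0 0 -5 0;0 0 0 -5 0;0 0 0 -5 0")

```text
time_s: 33.75
eef_pos: [615.9, -130.0, 233.0]
ee_rot: [-0.0, 0.707, 0.707, -0.0]
force: [-0.0, 0.5, 0.5]
grip_width: -0.0
```

```bash
python3 - <<'E'
from lev import *
go(*pt(0,12),86,90)
E
```

```text
shift cm [-1.00e-02 -3.00e-02  1.47e+01] twist -0.0 | now [ 615.9 -130.   233. ] yaw 90.0 t 33.8 grip -0.0 F [-0.   0.5  0.5] j6 -0.39
```

Call:
step_arm(plan="0 0 4.5 0 0;0 0 9 0 0;0 0 12 0 0;0 0 13.5 0 0;0 0 14.7 0 0;0 0 14.7 0 0;0 0 14.7 0 0")

```text
time_s: 34.45
eef_pos: [616.4, -130.4, 87.0]
ee_rot: [0.001, 0.707, 0.707, 0.0]
force: [-0.4, 0.1, -1.0]
grip_width: -0.003
```

```bash
python3 - <<'E'
from lev import *
p,d,i=cap('scene','s2'); cv2.imwrite('pics/s2c.png',cv2.resize(p[170:350,190:400,::-1],None,fx=3,fy=3))
for f in range(0,91,9): go(*pt(f),86,90) if f==0 else print(f,((pt(f)-readout.sense()['eef_pos'][:2])[::-1]/10).round(2))
print(87,((pt(87)-readout.sense()['eef_pos'][:2])[::-1]/10).round(2))
E
```

```text
shift cm [ 0.19 -1.28  0.13] twist 0.0 | now [ 616.5 -130.5   87.3] yaw 90.0 t 34.5 grip -0.003 F [0.6 0.  0.8] j6 -0.39
9 [ 0.05 -2.31]
18 [ 0.07 -3.39]
27 [ 0.28 -4.5 ]
36 [ 0.68 -5.6 ]
45 [ 1.29 -6.65]
54 [ 2.09 -7.6 ]
63 [ 3.08 -8.42]
72 [ 4.23 -9.06]
81 [ 5.5  -9.48]
90 [ 6.47 -9.72]
87 [ 6.16 -9.65]
```

View pics/s2c.png

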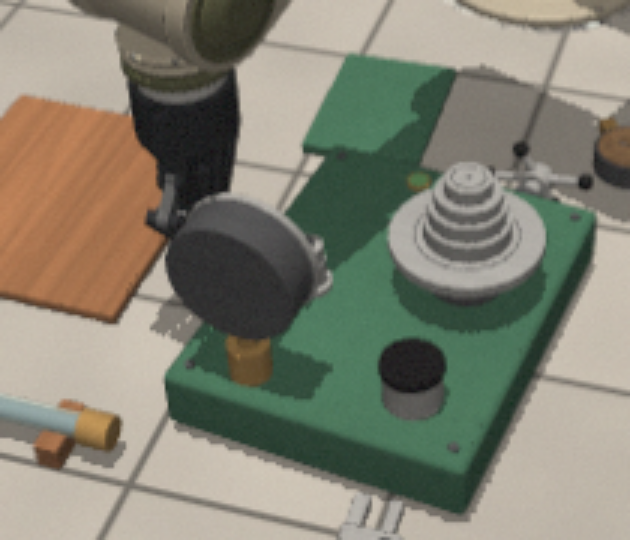

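The stack of four stands neatly on the carrier at (465,210). The gauge at (240,270) hides the fingers. I'm swinging the lever along its arc.

Call:
step_arm(plan="0.1 -0.7 0.1 0 0;0.1 -1.3 0.1 0 0;0.05 -1.8 0.1 0 0;0.05 -2.3 0.1 0 0;0.05 -2.9 0.1 0 0;0.1 -3.4 0.1 0 0;0.2 -4 0.1 0 0;0.3 -4.5 0.1 0 0;0.7 -5.6 0.1 0 0;1.3 -6.65 0.1 0 0")

```text
time_s: 35.5
eef_pos: [548.9, -117.5, 85.0]
ee_rot: [0.0, 0.707, 0.707, -0.0]
force: [2.5, -0.4, -0.6]
grip_width: -0.004
```

```bash
python3 - <<'E'
from lev import *
for f in (45,54,63,72,81,85,88): print(f,((pt(f)-readout.sense()['eef_pos'][:2])[::-1]/10).round(2))
go(*pt(45),86,90)
p,d,i=cap('wrist','w13')
E
```

```text
45 [-0.01  0.11]
54 [ 0.79 -0.85]
63 [ 1.78 -1.66]
72 [ 2.93 -2.3 ]
81 [ 4.2  -2.72]
85 [ 4.66 -2.84]
88 [ 4.96 -2.92]
shift cm [-0.01  0.11 -0.1 ] twist 0.0 | now [ 548.9 -117.5   85. ] yaw 90.0 t 35.5 grip -0.004 F [ 2.5 -0.4 -0.6] j6 -0.42
```

View pics/w13.png

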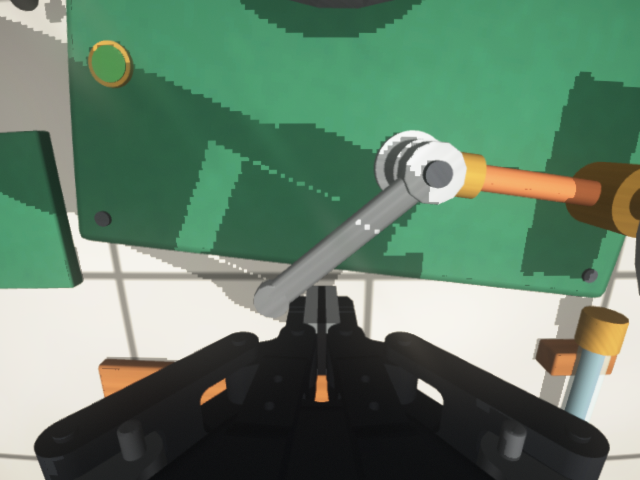

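The lever is about half way, its tip at (270,298), with the fingers pushing behind it. Continuing.

Call:
step_arm(plan="0.4 -0.4 0 0 0;0.8 -0.85 0 0 0;1.3 -1.25 0 0 0;1.8 -1.65 0 0 0;2.35 -2 0 0 0;2.95 -2.3 0 0 0;3.5 -2.5 0 0 0;4.2 -2.75 0 0 0;4.7 -2.85 0 0 0;4.9 -2.9 0 0 0")

```text
time_s: 36.55
eef_pos: [520.3, -67.8, 85.1]
ee_rot: [-0.0, 0.707, 0.707, -0.0]
force: [2.6, -2.2, -0.2]
grip_width: -0.004
```

```bash
cat > ang.py <<'E'
from lev import *
go(*pt(88),86,90)
p,d,i=cap('wrist',__import__('sys').argv[1]); P=fullcloud(d,i)
hub=ax-[.8,.8]
r=(P[:,:2]-hub); m=(abs(P[:,2]-99)<4)&(np.hypot(*r.T)>28)&(np.hypot(*r.T)<92)&((r@(Rz@[1,0]))<10)&(abs(P[:,0]-530)<80)&(r[:,1]<15)
q=P[m][:,:2]; v=cv2.fitLine(np.float32(q),cv2.DIST_HUBER,0,.01,.01).ravel()[:2]; v=v*np.sign(-v[0])
t=Rz.T@v; print('lever angle',np.arctan2(-t[0],-t[1]),len(q),q.mean(0)-hub, 'via centroid',np.arctan2(*(-(Rz.T@(q.mean(0)-hub)))))
E
python3 ang.py w14
```

```text
shift cm [-0.   -0.05 -0.09] twist 0.1 | now [520.3 -67.8  85.1] yaw 90.1 t 36.5 grip -0.004 F [ 2.6 -2.2 -0.2] j6 -0.35
lever angle 1.4749698019679494 4677 [-60.78955789   4.92681994] via centroid 1.5207670147593881
```

View pics/w14.png

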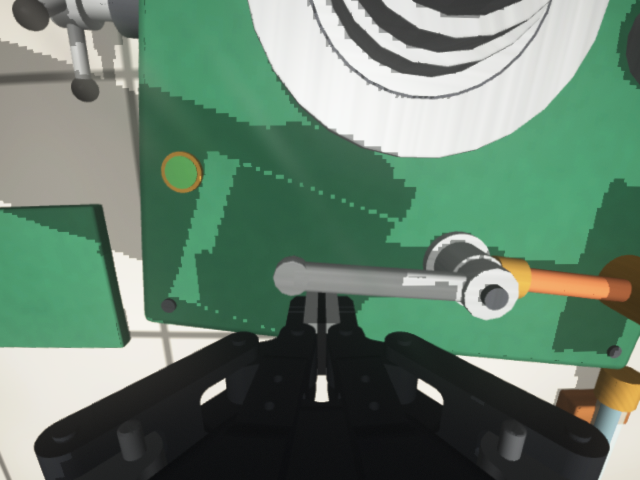

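The lever reads about 1.47–1.52 rad, tip at (290,275). I'll nudge it towards the stop, then back off and lift.

Call:
step_arm(plan="0.15 0 0 0 0;0.3 0 0 0 0;0.4 0 0 0 0;0.4 0 0 0 0")

```text
time_s: 37.0
eef_pos: [520.3, -64.5, 85.0]
ee_rot: [0.0, 0.707, 0.707, -0.0]
force: [0.2, -2.9, 0.8]
grip_width: 0.001
```

Call:
step_arm(plan="-1.5 0 0 0 0;-3 0 0 0 0;-3 0 -4 0 0;-3 0 -9 0 0;-3 0 -13 0 0;-3 0 -13 0 0;-3 0 -13 0 0")

```text
time_s: 37.7
eef_pos: [520.4, -95.3, 215.3]
ee_rot: [0.0, 0.707, 0.707, 0.0]
force: [0.0, 0.2, -1.2]
grip_width: -0.002
```

```bash
python3 ang.py w15; python3 - <<'E'
from h import *
p,d,i=cams.capture('wrist')[0],None,None
go(450,-150,260,90)
p,d,i=cap('top','t9'); P=fullcloud(d,i)
print('flange',rimfit(P,32,45,[520,310],30,16),'fit',rimfit(P,15,58,[426,308],30,13))
E
```

```text
shift cm [ 2.75 -0.08 12.93] twist -0.0 | now [520.4 -95.3 215.3] yaw 90.0 t 37.7 grip -0.002 F [ 0.   0.2 -1.2] j6 -0.4
lever angle 1.5360105627263527 1255 [-57.9334948    7.41991019] via centroid 1.5672794870166944
shift cm [-5.52 -7.   -4.62] twist -0.0 | now [519.9 -94.8 213.7] yaw 90.0 t 37.8 grip 0.002 F [-0.   0.1  0.1] j6 -0.4
flange (array([513.7, 351.8]), 15.4, array([515.9, 337.6]), 12) fit (array([426.6, 306.7]), 13.3, array([427.1, 304.4]), 152)
```

The flange has been knocked since the last check. I'll move the arm aside and re-measure everything.

Call:
step_arm(plan="-2 -3 -3 0 0;-4 -6 -4 0 0;-7 -9 -4 0 0;-10 -12 -4 0 0;-13 -14 -4 0 0;-13 -14 -4 0 0;-13 -14 -4 0 0")

```text
time_s: 38.55
eef_pos: [380.1, -224.7, 254.3]
ee_rot: [-0.001, 0.708, 0.707, 0.0]
force: [0.2, 0.8, 0.4]
grip_width: -0.002
```

```bash
python3 - <<'E'
from h import *
go(450,-150,260,90)
p,d,i=cap('top','t10'); P=fullcloud(d,i)
cv2.imwrite('pics/t10c.png',cv2.resize(p[130:370,130:530,::-1],(800,480),interpolation=2))
m=spotter.regions_of('top','flange_mid')
for q in m[:2]: Q=maskcloud(q['pixels'],d,i); print(q['conf'],np.median(Q,0),np.percentile(Q,98,axis=0),np.percentile(Q,2,axis=0))
f=Q if 0 else None
print('flange hub',rimfit(P,32,45,[520,345],40,16),'fit',rimfit(P,15,58,[426,308],30,13))
for n,z,r in (('e',162,18),('C',150,26),('B',138,30),('A',124,34),('car',108,60)): print(n,rimfit(P,z-4,z+5,[558,59.5],r+6,r))
q=P[(P[:,2]>20)&(P[:,2]<34)&(abs(P[:,0]-483)<150)&(abs(P[:,1]-310)<115)][:,:2]
from lev import pt
E
```

```text
shift cm [ 7.48  6.98 -0.57] twist -0.1 | now [ 380.1 -224.7  254.3] yaw 89.9 t 38.5 grip -0.002 F [0.2 0.8 0.4] j6 -0.8
0.95 [513.7400791  347.60337655  15.48666425] [542.63965425 382.52067572  41.64886653] [482.80411651 321.91005371   4.58448343]
flange hub (array([514.1, 351.8]), 15.7, array([514.3, 351.3]), 155) fit (array([427. , 306.5]), 13.8, array([427.3, 304.4]), 153)
e (array([556.1,  59.5]), 17.2, array([556.2,  59.4]), 233)
C (array([556.8,  60. ]), 25.4, array([556.2,  59.6]), 246)
B (array([557.1,  59.1]), 29.4, array([555.1,  53.8]), 134)
A (array([557.6,  59.9]), 33.3, array([555.1,  58.7]), 141)
car (array([558.2,  59.5]), 59.4, array([557.5,  58.7]), 1555)
```

View pics/t10c.png

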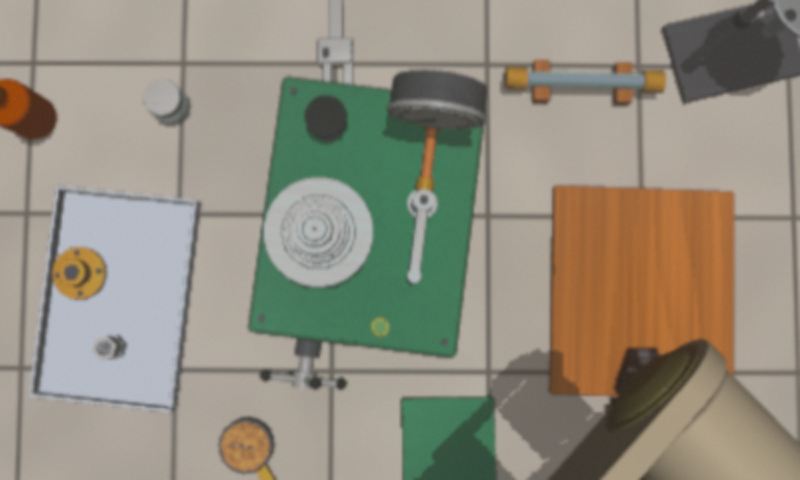

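The final top view shows the flange lying flat inside the tray at (75,272), knocked about 4 cm but still in. The fitting is at (110,347), the stack is centred at (316,230), and the lever points to the front at (415,240). The sight tube and jar have not moved, and the arm is clear, so I'm handing in.

```bash
python3 -c "
from h import *
print(readout.sense()['force'],workorder.finish_job())"
```

```text
the job is handed in; nothing more can be done
[-0.0545197  -0.33655412 -0.67175742] None
```

The job is done and handed in after about 39 s of robot time; `finish_job` gives no verdict.

I put the flange and the fitting in the parts tray. I then stacked the four masses that were there (a, b, c and the smallest, taken as e from its diameter of about 35 mm) on the carrier, largest at the bottom. Only after that did I push the cock lever open.

Last checks:
- **Stack:** each mass measured within about 2 mm of the carrier centre (limit 7 mm), and each measured at its expected height in the stack. The top and wrist cameras disagree by a steady 3 mm or so in absolute position, so I compared each mass with the carrier in the same image.
- **Lever:** the wrist camera put it at 1.54 to 1.57 rad, above the required 1.4.
- **Flange:** something knocked it about 4 cm after I set it down. It still lies flat in the tray, about 47 mm off the centre line (limit 80 mm), so I left it there.
- **Fitting:** it is in the tray, about 57 mm from the centre (limit 120 mm).
- **Bystanders:** the sight tube and jar look unmoved in the top view.
- **Arm:** the gripper was clear of everything, with wrist force under 1 N.

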